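# Open the clamp jig to its marked notch and set the gauge in the jaws

## Robot

A 6-joint arm with a two-finger parallel gripper is mounted at the origin on the work surface. World frame = base frame: x ahead of the robot, y to its left, z up, the work surface at z = 0. Lengths are in m, angles in rad, forces in N, time in s.
With the tool pointing down it reaches from about 0.325 to 0.9 m from the base axis. Payload 6.1 kg.
Tool frame: the origin (TCP) lies at the centre of the arm's flange, where the gripper is bolted on; the fingertips stand 182 mm ahead of it and the grasp point (between the pads) lies 164 mm ahead of it; z points along the fingers, y is the line along which they close (so a half turn about z gives the same grasp; the last joint's range is limited). The gripper opens to 87 mm and grips with 3 to 60 N. Pads are 19 mm wide; open, the fingers measure 117 mm over their backs; the gripper's body (75 mm by 190 mm) begins 51 mm behind the grasp point.
Start: joints at [1.129, 0.22, 1.526, -0, 1.395, -0.126], TCP at [0.194, 0.594, 0.405] pointing down, gripper open.
Joint ranges: [-2.98, 2.98], [-0.91, 2.08], [0.09, 2.57], [-1.24, 4.39], [0.2, 2.65], [-2.68, 2.68]. Speed limits (rad/s): [2.57, 2.57, 3.01, 3.14, 3.14, 3.14].

## Interface

Orientations are given as a 3x3 rotation matrix whose columns are the frame's x, y, z axes.
In Python, from bench import bot, snapshot, ticket gives the robot as it stands.
- The arm moves only by the tool play_rows, never from a script. Its argument "motion" is a list of rows, each a list of 7 numbers: the shift along the tool's x, y, z in cm, then the turn, a rotation vector about the tool's x, y, z in degrees, then the opening, from 0 (shut) to 1 (fully open). A call has exactly 8 rows; each row shifts and turns the commanded pose from where the row before left it, along the tool's axes as they then stand; what a row does not reach is not made up. A row lasts 1/10 s, in which the tool goes at most 50 mm and 8.59 degrees, less where a joint would pass 70% of its speed; a pose out of reach is approached as far as the arm can. A call with a gripper value outside its range is refused whole. The fingers move at their own pace and stop on an object; "squeeze" is the grip in N (left out, the last holds). Time passes only in rows, so rows that do not move let the fingers close, or fill a call up. It gives the time, the measured TCP pose, the force, the opening and the grip force at its end, in the units of the state.
- bot.sense(): the state, without advancing time (a new reading comes with each control period).
- snapshot(name): name is "scene" or "top" or "wrist"; returns a dict with "pixels" (400x640x3 uint8, red, green, blue), "fx", "fy", "cx", "cy" (pixels), "T" (4x4, takes a point from camera to world coordinates). Camera axes: x right, y up, looking along -z (the intrinsics and any distortion apply to the point x, -y, -z); pixel columns grow to the right and rows downward; lengths in m; the calibration is good to about 2 mm. A picture is of the moment at which its call begins. There is no depth.
- ticket.finish_job(): hands the job in; it is judged then, once.
The state is a dict: "clock": time; "joints": joint angles; "qd": joint speeds; "effort": joint torques, N m; "ee_pos": TCP position; "ee_rot": TCP orientation; "force": force on the tool from outside, world axes, zero at the start; "wrist_torque": the same for the moment, N m; "grip_width": finger opening in m; "grip_force": force on a finger pad.
Only numpy, scipy, OpenCV 4.12 (cv2) and the standard library are available. Lean on these libraries where they do the work, as an engineer would, in place of code of your own. Each camera call takes 0.05 s, during which the arm holds its last target. There are 200 camera calls.

## Task

Throw the ball-ended lever of the clamp jig from its long slot into the notch with the arrow, so that it springs fully home there and the jaws open. Then take the gauge with the flat rectangular handle from the wooden rack and slide its blade down between the sloping jaws, about midway along them, until its shoulder rests on the jaws; let go and leave it standing there. Leave the other things where they are.

Things in the scene. Friction and masses are not known exactly. Their poses are not given: they have to be found in the camera images.
- jig: Clamp jig bolted to the bench. Origin on the bench top; x runs from the robot's side to the far side, y to the left, z up. Base plate 200 x 235 x 8 mm (x -90 to +110 mm, y -62 to +173 mm). The jaws stand at y -30 to +30 mm; the lever and its gate are at the left, y about +115 mm.
- lever_ball (a point): Centre of the lever's black ball, 28 mm across, on a 10 mm rod. Pivot in the jig frame: x 10, y 115, z 35 mm. With L = lever, S = lever_side, the ball lies from the pivot, along jig axes, at 150 mm times (cos(0.2-S) sin(L-0.54), sin(0.2-S), cos(0.2-S) cos(L-0.54)). Only the rod is within 35 mm below it.
- lever (a joint): Swing along the gate, rad, 0 to 1.13; grows as the ball goes to jig +x. Starts in the long slot (0 to 0.31); then a tooth, the marked notch (middle 0.70, engaged 0.65 to 0.75), a tooth, and a last, unmarked notch at 1.08. Stays where left; 1 N at the ball moves it. It drives the moving jaw: gap = 0.5 mm + 10 mm per rad, 7.5 mm at the marked notch.
- lever_side (a joint): Sideways lean of the lever, rad: 0 = sprung outwards (to jig +y), fully into a notch or the slot; grows as the ball is pulled to jig -y (towards the jaws), range 0 to 0.24. A spring of 3 to 5 N at the ball drives it back to 0. The rod clears the gate's teeth above 0.18; it rests on a tooth at about 0.17.
- notch (a point): Point in the middle of the marked notch of the steel comb-shaped gate: the notch of two that has a dark raised arrow standing on the outer side of the gate and pointing at it (the notch next to the long slot). The gate's teeth are 10 mm high, their tops 93 mm from the lever's pivot.
- jaw_fixed: Frame of the jaw gap: two aluminium jaws, each 22 mm thick, 60 wide (y), 55 high. Origin: centre of the gap's mouth, level with the jaws' tops, when the lever is in the marked notch; 130 mm above the bench. z points out of the gap, leaning 35 degrees from vertical to jig -x; the blade goes in along -z. x is across the gap, up the slope; y along it. Gap then x -3.75 to +3.75 mm, 55 deep.
- rack: Wooden gauge rack 60 x 140 x 56 mm, fixed, origin at the centre of its underside. Two 8 x 30 mm slots, 52 mm deep, at y +34 and -34 mm; each holds one gauge upright.
- gauge: The gauge to use: steel blade 4 mm thick (x), 24 wide (y), 50 long, its last 8 mm thinned to 2 x 18, under a grey rectangular handle 16 (x) x 36 (y) x 50 mm high. Origin at the blade's tip, z up the blade; shoulder (handle's underside) at z 50 mm, handle's top at 100. Stands upright in either slot of the rack, shoulder on the rack's top. 120 g. Same when turned half round about z.
- gauge_shoulder (a point): Point on the gauge's axis at its shoulder, 50 mm above the blade's tip.
- gauge_round: The other gauge in the rack, not wanted: same blade, round grey handle 26 mm in diameter and 50 mm high. Leave it in its slot.
- driver: Bystander: black electric screwdriver, about 215 mm long, lying on the bench.
- covers: Bystander: stack of four white round covers, 156 mm in diameter, 44 mm high.
- bracket: Bystander: small aluminium angle bracket, 30 x 50 x 34 mm.
- collar: Bystander: steel collar, 44 mm in diameter, 16 mm high.
- cup: Bystander: white cup, 70 mm in diameter, 80 mm high.
- wrench: Bystander: wrench 160 mm long, lying on the bench.
- moulding: Bystander: white cross-shaped plastic moulding, 200 x 100 x 12 mm.
Things that resemble listed ones, but are neither listed nor needed, are in the scene too. Leave any yellow look-alike of the gauge alone.

How it is judged:
On the way, in this order (a step that is already met when the one before it is completed fails the run):
1. the lever is home in the marked notch (value of joint lever between 0.63 and 0.77 rad and value of joint lever_side below 0.04 rad), for 0.3 s.
2. the gauge's blade is down between the jaws with its shoulder on them (z of gauge_shoulder in the frame of jaw_fixed between -0.004 and 0.004 m and x of gauge_shoulder in the frame of jaw_fixed between -0.007 and 0.007 m and y of gauge_shoulder in the frame of jaw_fixed between -0.018 and 0.018 m and angle between the z axis of gauge and the z axis of jaw_fixed, either way round below 0.15 rad and angle between the y axis of gauge and the y axis of jaw_fixed, either way round below 0.2 rad), for 0.2 s.
At the end, for the whole second after the job is handed in: Lever at rest in the marked notch (lever 0.63 to 0.77, lever_side under 0.04 rad). Gauge at rest, in jaw_fixed: shoulder within 4 mm of the jaws' top, 7 mm of the gap's middle across, 18 mm along; z axes within 0.15 rad, y axes within 0.2 rad. Bystanders not moved (all of step 1 and all of step 2 and linear speed of gauge below 0.02 m/s and velocity of joint lever between -0.05 and 0.05 rad/s); the robot touches nothing.
It fails at once if the round-handled gauge is moved by more than 20 mm (distance of gauge_round from where it was at the start of the episode above 0.02 m).
It fails at once if a bystander on the bench is moved by more than 30 mm (distance of any of driver, covers, bracket, collar, cup, wrench, moulding from where it was at the start of the episode above 0.03 m).
It also fails if it takes over 64 s, if anything falls off the work surface, if the arm or the gripper's body presses on something with over 40 N, if the wrist force passes 120 N, or if a joint passes its speed limit or range.

## Working session

There is one attempt and no reset: what is moved stays moved. The work goes in short steps, Python scripts to look and compute and a tool call to move; the robot and the scene stay as the last step left them, time stands still between calls to the robot, and variables do not carry over. Pictures are saved under pics/ and viewed, at most 10 in all, crops included, and the job is handed in when it is done.

Besides the shell and the picture viewer there is one more tool, called after "Request:" as name(argument=value, ...), one argument or row to a line, values as JSON. play_rows: Moves the arm, as the interface text tells. Its arguments: {"type":"object","properties":{"motion":{"type":"array","items":{"type":"array","items":{"type":"number"}}},"squeeze":{"type":"number"}},"required":["motion"]}

```bash
mkdir -p pics; ls
cat > h.py <<'E'
import numpy as np, cv2
from bench import bot, snapshot, ticket
def snap(n,f=None):
    s=snapshot(n)
    if f: cv2.imwrite('pics/'+f,cv2.cvtColor(s['pixels'],cv2.COLOR_RGB2BGR))
    return s
def ray(s,u,v):
    d=np.array([(u-s['cx'])/s['fx'],-(v-s['cy'])/s['fy'],-1.]);T=np.array(s['T'])
    return T[:3,3],T[:3,:3]@d
def onz(s,u,v,z):
    o,d=ray(s,u,v);return o+d*(z-o[2])/d[2]
def proj(s,p):
    T=np.array(s['T']);c=T[:3,:3].T@(np.array(p)-T[:3,3])
    return s['cx']+s['fx']*c[0]/-c[2], s['cy']-s['fy']*c[1]/-c[2]
def tri(a,ua,b,ub):
    o1,d1=ray(a,*ua);o2,d2=ray(b,*ub)
    A=np.stack([d1,-d2],1);t=np.linalg.lstsq(A,o2-o1,rcond=None)[0]
    p,q=o1+t[0]*d1,o2+t[1]*d2;return (p+q)/2,np.linalg.norm(p-q)
E
python3 - <<'E'
from h import *
import pickle
d={}
for n in ['scene','top']:
    d[n]=snap(n,n+'0.png'); s=d[n]; print({k:(np.round(v,3) if k!='pixels' else 0) for k,v in s.items()})
pickle.dump(d,open('s0.pkl','wb'))
a=bot.sense();print(a['clock'],a['ee_pos'],np.round(a['ee_rot'],3))
E
```

```text
pics
{'pixels': 0, 'fx': np.float64(399.231), 'fy': np.float64(399.231), 'cx': np.float64(324.334), 'cy': np.float64(195.461), 'T': array([[ 0.447, -0.668,  0.595,  1.195],
       [ 0.895,  0.33 , -0.301, -0.301],
       [ 0.005,  0.667,  0.745,  0.907],
       [ 0.   ,  0.   ,  0.   ,  1.   ]])}
{'pixels': 0, 'fx': np.float64(383.56), 'fy': np.float64(383.56), 'cx': np.float64(319.873), 'cy': np.float64(205.903), 'T': array([[ 0.014,  0.985, -0.173,  0.369],
       [-1.   ,  0.012, -0.012,  0.005],
       [-0.01 ,  0.173,  0.985,  1.257],
       [ 0.   ,  0.   ,  0.   ,  1.   ]])}
0.1 [0.19398821 0.59386983 0.40375458] [[-0.951  0.311 -0.001]
 [ 0.311  0.951 -0.002]
 [ 0.    -0.002 -1.   ]]
```

View pics/scene0.png

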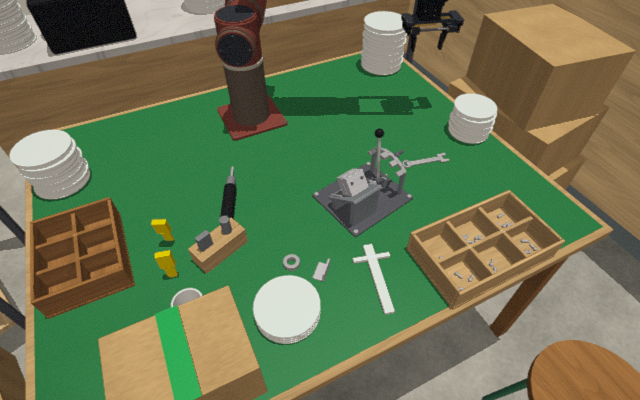

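View pics/top0.png

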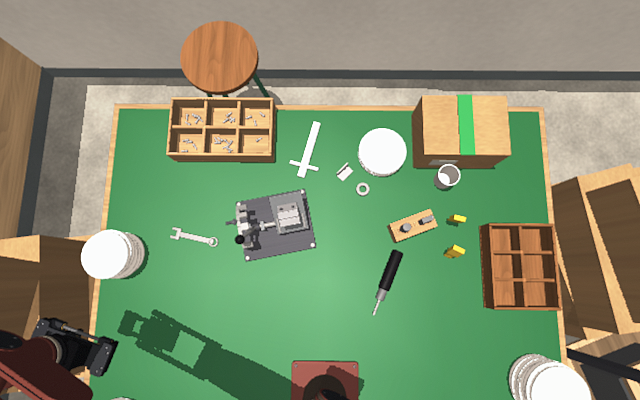

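The scene view shows the jig at about (365,190) with its lever ball at (379,133), the rack at (218,245) holding a rectangular-handled gauge (204,240) and a round one (226,226), and yellow look-alikes at (162,230) and (166,264). The top view has the ball at (240,239), the jig plate spanning roughly (236..316,190..261), and the rack at (413,226). Next, one enlarged crop to identify details.

Run:
```python
import cv2,numpy as np
a=cv2.imread('pics/scene0.png');b=cv2.imread('pics/top0.png')
def c(i,u,v,w,h,W,H): return cv2.resize(i[v:v+h,u:u+w],(W,H),interpolation=cv2.INTER_CUBIC)
p=np.vstack([np.hstack([c(a,310,120,110,120,400,300)*0+cv2.resize(a[120:240,310:420],(400,300),interpolation=cv2.INTER_CUBIC),c(b,225,180,100,90,400,300)]),
 np.hstack([c(a,185,205,70,70,400,300),c(b,380,200,64,48,400,300)])])
cv2.imwrite('pics/crop1.png',p)
import pickle
from h import *
d=pickle.load(open('s0.pkl','rb'))
for n in ['top','scene']:
    s=d[n];hsv=cv2.cvtColor(s['pixels'],cv2.COLOR_RGB2HSV)
    m=((hsv[...,1]<90)|(hsv[...,0]<35)|(hsv[...,0]>85)).astype(np.uint8)
    u0,v0,u1,v1=(225,180,325,270) if n=='top' else (305,140,418,245)
    z=np.zeros_like(m);z[v0:v1,u0:u1]=m[v0:v1,u0:u1]
    cs=cv2.findContours(z,cv2.RETR_EXTERNAL,cv2.CHAIN_APPROX_NONE)[0];k=max(cs,key=cv2.contourArea)
    h=cv2.convexHull(k);ap=cv2.approxPolyDP(h,4,True)[:,0];print(n,[(tuple(q),np.round(onz(s,*q,0.008),3).tolist()) for q in ap])
    u0,v0,u1,v1=(384,200,442,248) if n=='top' else (185,205,252,275)
    z[:]=0;z[v0:v1,u0:u1]=m[v0:v1,u0:u1]
    wood=((hsv[...,0]>8)&(hsv[...,0]<25)&(hsv[...,1]>60)).astype(np.uint8)
    y=np.zeros_like(m);y[v0:v1,u0:u1]=wood[v0:v1,u0:u1]
    k=max(cv2.findContours(y,cv2.RETR_EXTERNAL,cv2.CHAIN_APPROX_NONE)[0],key=cv2.contourArea)
    ap=cv2.approxPolyDP(cv2.convexHull(k),2,True)[:,0];print('rack',n,[(tuple(q),np.round(onz(s,*q,0.056),3).tolist()) for q in ap])
    blk=(s['pixels'].max(2)<45).astype(np.uint8);u,v=(240,239) if n=='top' else (379,133)
    z[:]=0;z[v-9:v+10,u-9:u+10]=blk[v-9:v+10,u-9:u+10];_,l,st,ce=cv2.connectedComponentsWithStats(z);print('ball',st[1:],ce[1:])
```

```text
top [((np.int32(304), np.int32(189)), [0.644, 0.074, 0.008]), ((np.int32(316), np.int32(246)), [0.455, 0.032, 0.008]), ((np.int32(245), np.int32(261)), [0.404, 0.26, 0.008]), ((np.int32(225), np.int32(224)), [0.523, 0.332, 0.008]), ((np.int32(236), np.int32(202)), [0.597, 0.299, 0.008])]
rack top [((np.int32(430), np.int32(209)), [0.573, -0.329, 0.056]), ((np.int32(436), np.int32(226)), [0.519, -0.345, 0.056]), ((np.int32(398), np.int32(241)), [0.471, -0.225, 0.056]), ((np.int32(393), np.int32(240)), [0.474, -0.21, 0.056]), ((np.int32(387), np.int32(226)), [0.518, -0.192, 0.056])]
ball [[236 235   8   9  53]] [[239.49056604 239.20754717]]
scene [((np.int32(380), np.int32(140)), [0.332, 0.35, 0.008]), ((np.int32(417), np.int32(160)), [0.472, 0.406, 0.008]), ((np.int32(412), np.int32(198)), [0.603, 0.295, 0.008]), ((np.int32(355), np.int32(236)), [0.649, 0.072, 0.008]), ((np.int32(312), np.int32(194)), [0.455, 0.032, 0.008])]
rack scene [((np.int32(232), np.int32(217)), [0.474, -0.218, 0.056]), ((np.int32(244), np.int32(229)), [0.528, -0.202, 0.056]), ((np.int32(247), np.int32(240)), [0.565, -0.206, 0.056]), ((np.int32(206), np.int32(272)), [0.611, -0.327, 0.056]), ((np.int32(193), np.int32(260)), [0.563, -0.347, 0.056]), ((np.int32(189), np.int32(248)), [0.523, -0.347, 0.056])]
ball [[375 129   9   9  53]] [[378.71698113 132.90566038]]
```

View pics/crop1.png

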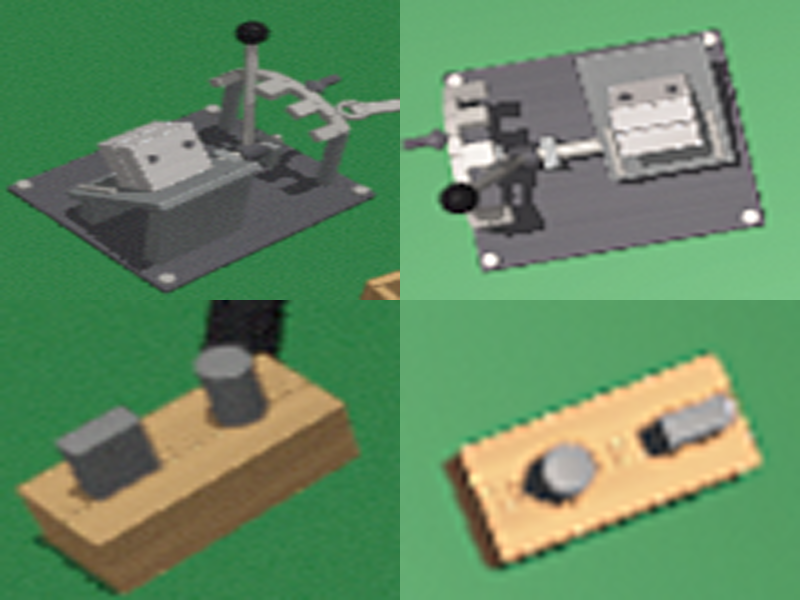

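Identification: candidates for the gauge are grey rectangular (scene 204,240 / top 430,217), grey round (226,226 / 406,227), yellow pair (162,230),(166,264). The grey rectangular handle fits, and the crop confirms it. The marked notch is the one with the dark arrow on its outer side (top crop (425,142)), next to the long slot. The ball is in the long slot.

```bash
cat >> h.py <<'E'
from scipy.spatial.transform import Rotation as R
O=np.array([.528,.109,0.]);YAW=.215
def J(yaw=None): return R.from_euler('z',YAW if yaw is None else yaw).as_matrix()
def jig(p): return O+J()@np.array(p)
def ballj(L,S): return np.array([.01,.115,.035])+.15*np.array([np.cos(.2-S)*np.sin(L-.54),np.sin(.2-S),np.cos(.2-S)*np.cos(L-.54)])
def rel(P,M=None):
    a=bot.sense();T=np.array(a['ee_rot']);print('clock',a['clock'],'tool shift cm',np.round(T.T@(np.array(P)-a['ee_pos'])*100,2))
    if M is not None: print('turn deg',np.round(np.degrees(R.from_matrix(T.T@M).as_rotvec()),2),'shift in new frame cm',np.round(M.T@(np.array(P)-a['ee_pos'])*100,2))
def frame(z,y):
    z=z/np.linalg.norm(z);y=y-z*(y@z);y/=np.linalg.norm(y);return np.stack([np.cross(y,z),y,z],1)
E
python3 - <<'E'
from h import *
import pickle
d=pickle.load(open('s0.pkl','rb'))
b,e=tri(d['top'],(239.5,239.2),d['scene'],(378.7,132.9));print('ball',b,e,'jig',J().T@(b-O))
for L in (0,.1,.2,.3): print(L,ballj(L,0))
M=frame(np.array([0,0,-1.]),J()[:,0]);M2=frame(np.array([0,0,-1.]),-J()[:,0])
P=b+[0,0,.164+.06]
rel(P,M);rel(P,M2)
E
```

```text
ball [0.46022306 0.24523574 0.17142457] 0.0005248587385335694 jig [-0.03715093  0.14755914  0.17142457]
0 [-0.06558313  0.1448004   0.16109174]
0.1 [-0.05261736  0.1448004   0.16800753]
0.2 [-0.03902593  0.1448004   0.17359435]
0.3 [-0.02494466  0.1448004   0.17779638]
clock 0.1 tool shift cm [-36.13 -24.87   0.87]
turn deg [-1.000e-01  4.000e-02  5.959e+01] shift in new frame cm [-39.74  18.57   0.83]
clock 0.1 tool shift cm [-36.13 -24.87   0.87]
turn deg [-5.0000e-02 -1.1000e-01 -1.2041e+02] shift in new frame cm [ 39.74 -18.57   0.83]
```

Request:
play_rows(
  motion=[
    [0, 0, 0, 0, 0, 8.5, 1],
    [0, 0, 0, 0, 0, 8.5, 1],
    [0, 0, 0, 0, 0, 8.5, 1],
    [0, 0, 0, 0, 0, 8.5, 1],
    [0, 0, 0, 0, 0, 8.5, 1],
    [0, 0, 0, 0, 0, 8.5, 1],
    [0, 0, 0, 0, 0, 8.5, 1],
    [-4.4, 2.0, 0, 0, 0, 0, 1],
  ],
)

```text
clock: 0.9
ee_pos: [0.2209, 0.5573, 0.4038]
ee_rot: [[-0.214, 0.977, -0.002], [0.977, 0.214, 0.001], [0.001, -0.001, -1.0]]
force: [0.2, -1.3, 0.2]
grip_width: 0.0869
grip_force: 0.0
```

Request:
play_rows(
  motion=[
    [-4.4, 2.0, 0, 0, 0, 0, 1],
    [-4.4, 2.0, 0, 0, 0, 0, 1],
    [-4.4, 2.0, 0, 0, 0, 0, 1],
    [-4.4, 2.0, 0, 0, 0, 0, 1],
    [-4.4, 2.0, 0, 0, 0, 0, 1],
    [-4.4, 2.0, 0, 0, 0, 0, 1],
    [-4.4, 2.0, 0, 0, 0, 0, 1],
    [-4.4, 2.4, 0, 0, 0, 0, 1],
  ],
)

```text
clock: 1.7
ee_pos: [0.4593, 0.2452, 0.4045]
ee_rot: [[-0.215, 0.977, -0.0], [0.977, 0.215, 0.0], [0.0, -0.0, -1.0]]
force: [1.3, 0.5, 0.4]
grip_width: 0.0869
grip_force: 0.0
```

Run:
```python
from h import *
import pickle
b=np.array([.4602,.2452,.1714])
rel(b+[0,0,.164],frame(np.array([0,0,-1.]),J()[:,0]))
s=snap('wrist','w1.png');pickle.dump(s,open('w1.pkl','wb'));print(np.round(s['T'],3),s['fx'],proj(s,b), proj(s,jig([0,0,.13])),proj(s,jig(ballj(.7,0))))
```

```text
clock 1.7 tool shift cm [-0.02  0.1   6.91]
turn deg [-0.03 -0.01  0.1 ] shift in new frame cm [-0.02  0.09  6.91]
[[ 0.976 -0.209 -0.057  0.444]
 [ 0.216  0.944  0.251  0.313]
 [ 0.001 -0.257  0.966  0.384]
 [ 0.     0.     0.     1.   ]] 319.13005449808037 (np.float64(317.0883965097332), np.float64(216.40457564116576)) (np.float64(355.6256246033396), np.float64(351.6293977337875)) (np.float64(421.70485796785243), np.float64(224.56753393977726))
```

View pics/w1.png

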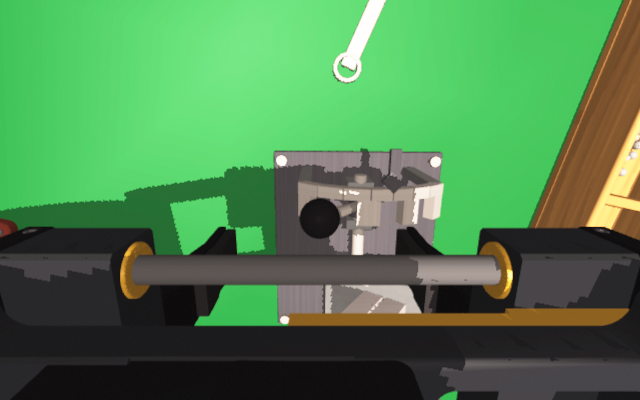

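The wrist view shows the ball at (320,218), within 2 mm of the prediction (317,216), and the arrow at (396,160) at the notch right of it. Descend and grip.

Request:
play_rows(
  motion=[
    [0, 0.2, 2.3, 0, 0, 0, 1],
    [0, 0, 2.3, 0, 0, 0, 1],
    [0, 0, 2.3, 0, 0, 0, 0.6],
    [0, 0, 0, 0, 0, 0, 0.2],
    [0, 0, 0, 0, 0, 0, 0.2],
    [0, 0, 0, 0, 0, 0, 0.2],
    [0, 0, 0, 0, 0, 0, 0.2],
    [0, 0, 0, 0, 0, 0, 0.2],
  ],
  squeeze=20,
)

```text
clock: 2.55
ee_pos: [0.4611, 0.2476, 0.3369]
ee_rot: [[-0.215, 0.977, 0.002], [0.977, 0.215, 0.001], [0.0, 0.002, -1.0]]
force: [0.1, 0.4, 0.6]
grip_width: 0.0468
grip_force: 0.0
```

Run:
```python
from h import *
a=bot.sense();g=a['ee_pos']+.164*np.array(a['ee_rot'])[:,2];p=J().T@(g-O);print(a['grip_width'],a['grip_force'],p,p-ballj(.21,0))
L=.54+np.arcsin((p[0]-.01)/.147);print('L',L)
q=np.array([ballj(L,0),ballj(L,.22),ballj(.54,.22),ballj(.7,.22),ballj(.7,0)]);print(np.round(np.diff(q,axis=0)*100,2))
```

```text
0.046799590072045816 0.0 [-0.03550026  0.14976568  0.17293091] [ 0.0021373   0.00496529 -0.00114676]
L 0.22530595792253977
[[-0.09 -3.28  0.28]
 [ 4.64  0.    0.74]
 [ 2.39  0.   -0.19]
 [-0.05  3.28 -0.29]]
```

Request:
play_rows(
  motion=[
    [0, 0, 0, 0, 0, 0, 0.1],
    [0, 0, 0, 0, 0, 0, 0.1],
    [0, 0, 0, 0, 0, 0, 0.1],
    [0, 0, 0, 0, 0, 0, 0.1],
    [0, 0, 0, 0, 0, 0, 0.1],
    [0, 0, 0, 0, 0, 0, 0.1],
    [0, 0, 0, 0, 0, 0, 0.1],
    [0, 0, 0, 0, 0, 0, 0.1],
  ],
)

```text
clock: 3.35
ee_pos: [0.4608, 0.2474, 0.3359]
ee_rot: [[-0.215, 0.977, 0.0], [0.977, 0.215, 0.0], [0.0, 0.0, -1.0]]
force: [0.4, -0.8, 1.4]
grip_width: 0.0262
grip_force: 20.0
```

Request:
play_rows(
  motion=[
    [-0.5, 0, -0.05, 0, 0, 0, 0.1],
    [-0.7, 0, -0.05, 0, 0, 0, 0.1],
    [-0.7, 0, -0.1, 0, 0, 0, 0.1],
    [-0.7, 0, -0.05, 0, 0, 0, 0.1],
    [-0.5, 0, 0, 0, 0, 0, 0.1],
    [-0.2, -0.1, 0, 0, 0, 0, 0.1],
    [0, 0, 0, 0, 0, 0, 0.1],
    [0, 0, 0, 0, 0, 0, 0.1],
  ],
)

```text
clock: 4.15
ee_pos: [0.4669, 0.2152, 0.3385]
ee_rot: [[-0.215, 0.977, 0.0], [0.977, 0.215, 0.001], [0.001, 0.0, -1.0]]
force: [-1.8, 4.7, 4.7]
grip_width: 0.0265
grip_force: 20.0
```

Run:
```python
from h import *
a=bot.sense();g=a['ee_pos']+.164*np.array(a['ee_rot'])[:,2];p=J().T@(g-O);print(p,a['force'])
L=.54+np.arcsin((p[0]-.01)/.15);print('L',L)
q=np.array([ballj(L,.22),ballj(.54,.22),ballj(.7,.22),ballj(.7,0)]);print(np.round(np.diff(q,axis=0)*100,2))
s=snap('scene','s1.png');cv2.imwrite('pics/s1c.png',cv2.resize(cv2.imread('pics/s1.png')[90:240,290:440],(600,600),interpolation=cv2.INTER_CUBIC))
```

```text
[-0.0369971   0.11687699  0.1745068 ] [-1.81311208  4.65884499  4.73347926]
L 0.2213192789936212
[[ 4.7   0.    0.76]
 [ 2.39  0.   -0.19]
 [-0.05  3.28 -0.29]]
```

View pics/s1c.png

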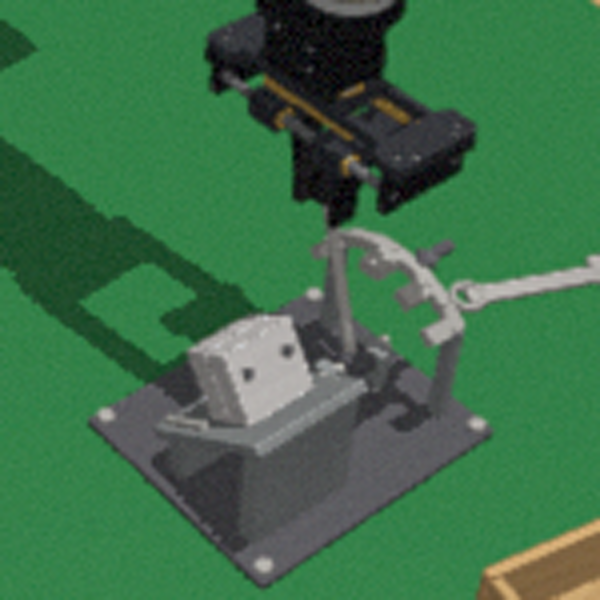

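The crop shows the rod pulled clear of the comb teeth. The force reads 4.7 N toward +y, which matches the spring. Swing along the gate.

Request:
play_rows(
  motion=[
    [0, 1.0, -0.3, 0, 0, 0, 0.1],
    [0, 1.0, -0.2, 0, 0, 0, 0.1],
    [0, 1.0, -0.15, 0, 0, 0, 0.1],
    [0, 1.0, -0.1, 0, 0, 0, 0.1],
    [0, 1.0, 0, 0, 0, 0, 0.1],
    [0, 1.0, 0.05, 0, 0, 0, 0.1],
    [0, 1.1, 0.1, 0, 0, 0, 0.1],
    [0, 0, 0, 0, 0, 0, 0.1],
  ],
)

```text
clock: 5.0
ee_pos: [0.5358, 0.2302, 0.3414]
ee_rot: [[-0.215, 0.977, -0.005], [0.977, 0.215, -0.001], [-0.0, -0.005, -1.0]]
force: [-1.6, 5.2, -6.6]
grip_width: 0.026
grip_force: 20.3
```

Run:
```python
from h import *
a=bot.sense();g=a['ee_pos']+.164*np.array(a['ee_rot'])[:,2];p=J().T@(g-O);print(p,a['force'],ballj(.7,.22))
s=snap('scene','s2.png');cv2.imwrite('pics/s2c.png',cv2.resize(cv2.imread('pics/s2.png')[90:240,290:440],(600,600),interpolation=cv2.INTER_CUBIC))
```

```text
[0.03257633 0.11672203 0.17744753] [-1.6043609   5.16844328 -6.63932809] [0.03389295 0.1120002  0.18305448]
```

View pics/s2c.png

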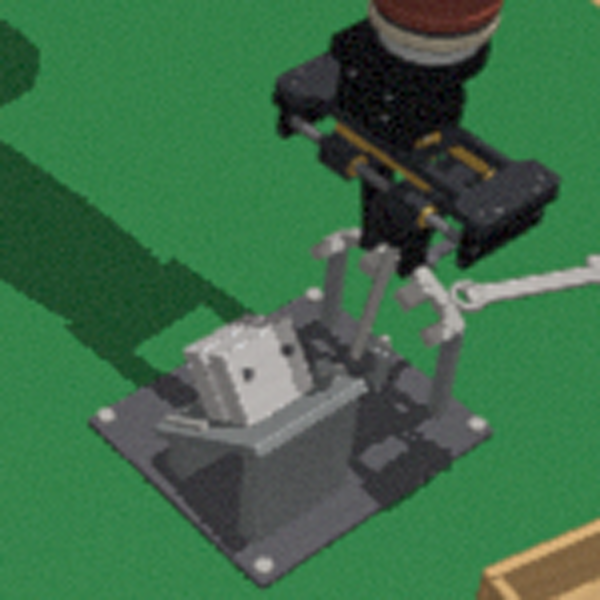

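Jaw gap has opened and the rod sits between the two teeth beside the arrow. Let it home sideways, then release.

Request:
play_rows(
  motion=[
    [0.6, 0, 0.05, 0, 0, 0, 0.1],
    [0.7, 0, 0.1, 0, 0, 0, 0.1],
    [0.7, 0, 0.05, 0, 0, 0, 0.1],
    [0.7, 0, 0.05, 0, 0, 0, 0.1],
    [0.5, 0, 0, 0, 0, 0, 0.1],
    [0, 0, 0, 0, 0, 0, 0.1],
    [0, 0, 0, 0, 0, 0, 0.1],
    [0, 0, 0, 0, 0, 0, 0.5],
  ],
)

```text
clock: 5.85
ee_pos: [0.5296, 0.261, 0.3416]
ee_rot: [[-0.214, 0.977, 0.0], [0.977, 0.214, -0.002], [-0.002, 0.0, -1.0]]
force: [-0.2, -0.4, -0.8]
grip_width: 0.0291
grip_force: 0.3
```

Request:
play_rows(
  motion=[
    [0, 0, 0, 0, 0, 0, 0.6],
    [0, 0, 0, 0, 0, 0, 0.7],
    [0, 0, 0, 0, 0, 0, 0.7],
    [0, 0, -1, 0, 0, 0, 0.7],
    [0, 0, -3, 0, 0, 0, 0.7],
    [0, 0, -4, 0, 0, 0, 0.7],
    [0, 0, -3, 0, 0, 0, 1],
    [0, 0, 0, 0, 0, 0, 1],
  ],
)

```text
clock: 6.65
ee_pos: [0.5303, 0.2619, 0.4595]
ee_rot: [[-0.215, 0.977, 0.011], [0.977, 0.215, 0.004], [0.001, 0.012, -1.0]]
force: [0.2, 0.9, 0.6]
grip_width: 0.07
grip_force: 0.0
```

Run:
```python
from h import *
import pickle
a=bot.sense();print(a['ee_pos'],a['force'],a['grip_width'])
s=snap('scene','s3.png');t=snap('top','t3.png');w=snap('wrist','w3.png')
pickle.dump((s,t,w),open('s3.pkl','wb'))
i=cv2.imread('pics/s3.png')[100:220,310:430];j=cv2.imread('pics/w3.png')[100:350,220:470]
cv2.imwrite('pics/c3.png',np.hstack([cv2.resize(i,(400,400),interpolation=cv2.INTER_CUBIC),cv2.resize(j,(400,400),interpolation=cv2.INTER_CUBIC)]))
for n,q in (('s',s),('t',t),('w',w)): print(n,proj(q,jig(ballj(.7,0))))
```

```text
[0.53030903 0.26191981 0.45951647] [0.19270848 0.88380466 0.58103032] 0.07003846593177246
s (np.float64(396.19289552234324), np.float64(143.5908497603947))
t (np.float64(235.80664891723808), np.float64(214.49334632340592))
w (np.float64(313.6170205969303), np.float64(205.47143334878186))
```

View pics/c3.png

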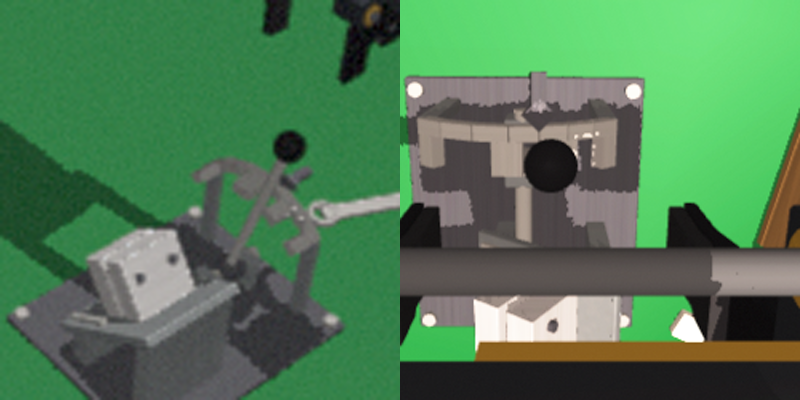

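Lever is home: the ball's at wrist pixel (314,204) against a predicted (313.6,205.5) for L=0.70, S=0. Now look at the jaws along their tilted axis before fetching the gauge.

Run:
```python
from h import *
import pickle
s,t,w=pickle.load(open('s3.pkl','rb'))
p=onz(t,288.7,219,.13);print('mouth est',p,J().T@(p-O))
z=J()@[-np.sin(np.radians(35)),0,np.cos(np.radians(35))];x=J()@[np.cos(np.radians(35)),0,np.sin(np.radians(35))]
M=frame(-z,x);rel(p+.25*z,M)
a=bot.sense();print(p+.25*z)
```

```text
mouth est [0.52563775 0.11127686 0.13      ] [-0.0018221   0.00272842  0.13      ]
clock 6.8 tool shift cm [-14.57 -17.92  11.72]
turn deg [-3.496e+01 -3.000e-02  9.000e-02] shift in new frame cm [-14.6  -21.39  -0.65]
[0.38554509 0.0806841  0.33478801]
```

Request:
play_rows(
  motion=[
    [0, 0, 0, -7, 0, 0, 1],
    [0, 0, 0, -7, 0, 0, 1],
    [0, 0, 0, -7, 0, 0, 1],
    [0, 0, 0, -7, 0, 0, 1],
    [0, 0, 0, -7, 0, 0, 1],
    [-2.0, -3.0, 0, 0, 0, 0, 1],
    [-2.5, -3.7, 0, 0, 0, 0, 1],
    [-2.5, -3.7, 0, 0, 0, 0, 1],
  ],
)

```text
clock: 7.6
ee_pos: [0.4596, 0.1742, 0.3896]
ee_rot: [[-0.216, 0.801, 0.558], [0.976, 0.177, 0.123], [-0.0, 0.571, -0.821]]
force: [0.1, 0.1, -0.6]
grip_width: 0.087
grip_force: 0.0
```

Request:
play_rows(
  motion=[
    [-2.5, -3.7, 0, 0, 0, 0, 1],
    [-2.5, -3.7, 0, 0, 0, 0, 1],
    [-2.6, -3.6, -0.6, 0, 0, 0, 1],
    [0, 0, 0, 0, 0, 0, 1],
    [0, 0, 0, 0, 0, 0, 1],
    [0, 0, 0, 0, 0, 0, 1],
    [0, 0, 0, 0, 0, 0, 1],
    [0, 0, 0, 0, 0, 0, 1],
  ],
)

```text
clock: 8.4
ee_pos: [0.3868, 0.0812, 0.3345]
ee_rot: [[-0.217, 0.799, 0.56], [0.976, 0.177, 0.124], [-0.0, 0.574, -0.819]]
force: [0.5, 0.4, 0.3]
grip_width: 0.0869
grip_force: 0.0
```

Run:
```python
from h import *
import pickle
w=snap('wrist','w4.png');pickle.dump(w,open('w4.pkl','wb'))
p=np.array([.5256,.1113,.13]);print(proj(w,p),proj(w,p+J()[:,1]*.03),proj(w,p-J()[:,1]*.03),bot.sense()['joints'])
cv2.imwrite('pics/w4c.png',cv2.resize(cv2.imread('pics/w4.png')[100:340,220:420],(500,600),interpolation=cv2.INTER_CUBIC))
```

```text
(np.float64(314.70747519381524), np.float64(210.57498500680197)) (np.float64(314.86535394010616), np.float64(170.95004510595658)) (np.float64(314.559363578386), np.float64(247.74853748224018)) [-0.05893898 -0.57352154  2.40358951  0.23686269  0.73281151 -0.40650625]
```

View pics/w4c.png

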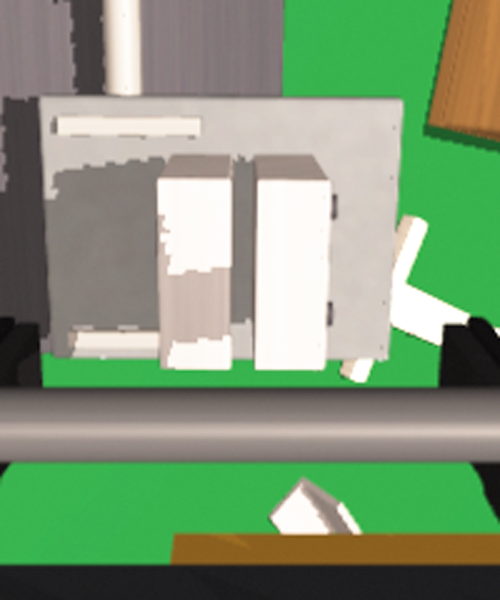

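The jaws face the tool squarely. The gap is centred at crop (243,273), i.e. pixel (317.4,209.4), with predicted rows matching and a column offset of +2.7 px (≈2 mm). The gap measures ≈7.2 mm wide, as expected for the marked notch. Now to the rack.

Request:
play_rows(
  motion=[
    [0, 2, -2.9, 0, 0, 0, 1],
    [0, 2, -2.9, 0, 0, 0, 1],
    [0, 0, 0, 7, 0, 0, 1],
    [0, 0, 0, 7, 0, 0, 1],
    [0, 0, 0, 7, 0, 0, 1],
    [0, 0, 0, 7, 0, 0, 1],
    [0, 0, 0, 7, 0, 0, 1],
    [0, 0, 0, 0, 0, -8.1, 1],
  ],
)

```text
clock: 9.25
ee_pos: [0.3866, 0.0809, 0.4042]
ee_rot: [[-0.353, 0.936, -0.005], [0.936, 0.353, -0.001], [0.001, -0.005, -1.0]]
force: [0.3, 0.0, -0.7]
grip_width: 0.087
grip_force: 0.0
```

Run:
```python
from h import *
import pickle
w=pickle.load(open('w4.pkl','rb'));p=onz(w,317.4,209.4,.13);print('mouth',p,J().T@(p-O))
d=pickle.load(open('s0.pkl','rb'))
# handle-top centroid: grey mask in both views
for n,(u0,v0,u1,v1),zz in (('top',(417,205,437,230),.106),):
    s=d[n];hsv=cv2.cvtColor(s['pixels'],cv2.COLOR_RGB2HSV);m=np.zeros(hsv.shape[:2],np.uint8)
    m[v0:v1,u0:u1]=((hsv[...,1]<40)&(hsv[...,2]>100))[v0:v1,u0:u1]
    k=cv2.findContours(m,cv2.RETR_EXTERNAL,cv2.CHAIN_APPROX_NONE)[0];k=max(k,key=cv2.contourArea);r=cv2.minAreaRect(k);print(r,onz(s,*r[0],zz))
rel([.5345,-.302,.40],frame(np.array([0,0,-1.]),J(.36)[:,0]))
```

```text
mouth [0.52790522 0.11231501 0.13      ] [0.00061465 0.00325891 0.13      ]
((427.20550537109375, 219.04794311523438), (4.915728569030762, 11.118908882141113), 69.44395446777344) [ 0.53394643 -0.30518076  0.106     ]
clock 9.25 tool shift cm [-41.05   0.33   0.39]
turn deg [-0.28 -0.04  0.04] shift in new frame cm [-41.05   0.35   0.42]
```

Request:
play_rows(
  motion=[
    [-4.9, 0, 0, 0, 0, 0, 1],
    [-5, 0, 0, 0, 0, 0, 1],
    [-5, 0, 0, 0, 0, 0, 1],
    [-5, 0, 0, 0, 0, 0, 1],
    [-5, 0, 0, 0, 0, 0, 1],
    [-5, 0, 0, 0, 0, 0, 1],
    [-5, 0, 0, 0, 0, 0, 1],
    [-4.9, 0.2, 0, 0, 0, 0, 1],
  ],
)

```text
clock: 10.05
ee_pos: [0.528, -0.2937, 0.4039]
ee_rot: [[-0.351, 0.936, -0.0], [0.936, 0.351, -0.0], [0.0, -0.0, -1.0]]
force: [0.8, 0.5, 0.7]
grip_width: 0.0869
grip_force: 0.0
```

Request:
play_rows(
  motion=[
    [-1.2, 0, 0, 0, 0, 0, 1],
    [0, 0, 0, 0, 0, 0, 1],
    [0, 0, 0, 0, 0, 0, 1],
    [0, 0, 0, 0, 0, 0, 1],
    [0, 0, 0, 0, 0, 0, 1],
    [0, 0, 0, 0, 0, 0, 1],
    [0, 0, 0, 0, 0, 0, 1],
    [0, 0, 0, 0, 0, 0, 1],
  ],
)

```text
clock: 10.85
ee_pos: [0.5311, -0.3026, 0.4047]
ee_rot: [[-0.351, 0.936, 0.0], [0.936, 0.351, -0.0], [-0.0, 0.0, -1.0]]
force: [0.3, -1.2, -0.4]
grip_width: 0.0871
grip_force: 0.0
```

Run:
```python
from h import *
import pickle
w=snap('wrist','w5.png');pickle.dump(w,open('w5.pkl','wb'))
p=np.array([.534,-.305,.106]);print(proj(w,p))
hsv=cv2.cvtColor(w['pixels'],cv2.COLOR_RGB2HSV)
cv2.imwrite('pics/w5c.png',cv2.resize(cv2.imread('pics/w5.png')[120:340,210:430],(600,600),interpolation=cv2.INTER_CUBIC))
rel([.534,-.305,.25],frame(np.array([0,0,-1.]),J(.36)[:,0]))
```

```text
(np.float64(317.631454699363), np.float64(196.72004111405045))
clock 10.9 tool shift cm [-0.3   0.19 15.46]
turn deg [ 0.01  0.02 -0.11] shift in new frame cm [-0.31  0.19 15.46]
```

View pics/w5c.png

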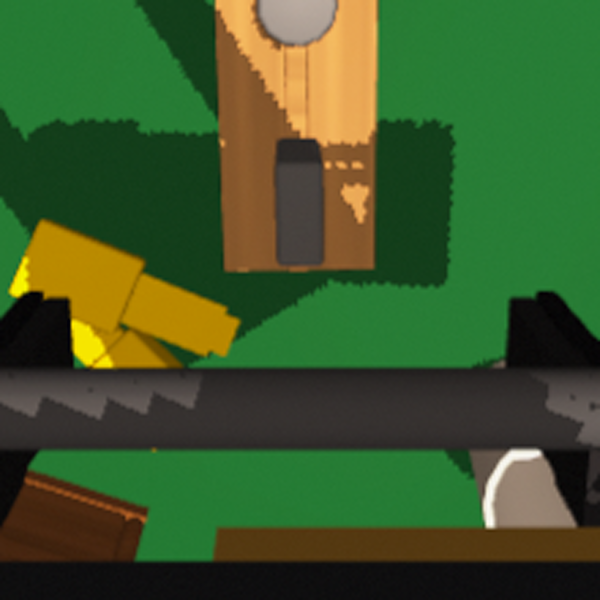

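The crop shows the grey rectangular handle top at (300,214), i.e. pixel (320,199). It's 18 px wide, which fits 16 mm at that height. The round gauge is above it, and the yellow look-alike at lower left is clear of half-open fingers. Correct by about 2 mm and descend half open.

Request:
play_rows(
  motion=[
    [-0.5, 0.4, 0, 0, 0, 0, 0.5],
    [0, 0, 2, 0, 0, 0, 0.5],
    [0, 0, 3, 0, 0, 0, 0.5],
    [0, 0, 3, 0, 0, 0, 0.5],
    [0, 0, 3, 0, 0, 0, 0.5],
    [0, 0, 2.5, 0, 0, 0, 0.5],
    [0, 0, 1.9, 0, 0, 0, 0.5],
    [0, 0, 0, 0, 0, 0, 0.1],
  ],
  squeeze=30,
)

```text
clock: 11.7
ee_pos: [0.5356, -0.3056, 0.2466]
ee_rot: [[-0.35, 0.937, -0.005], [0.937, 0.35, 0.004], [0.005, -0.003, -1.0]]
force: [-0.2, 0.4, -0.6]
grip_width: 0.0409
grip_force: 0.0
```

Request:
play_rows(
  motion=[
    [0, 0, 0, 0, 0, 0, 0.05],
    [0, 0, 0, 0, 0, 0, 0.05],
    [0, 0, 0, 0, 0, 0, 0.05],
    [0, 0, 0, 0, 0, 0, 0.05],
    [0, 0, 0, 0, 0, 0, 0.05],
    [0, 0, 0, 0, 0, 0, 0.05],
    [0, 0, 0, 0, 0, 0, 0.05],
    [0, 0, 0, 0, 0, 0, 0.05],
  ],
)

```text
clock: 12.5
ee_pos: [0.5372, -0.3067, 0.252]
ee_rot: [[-0.35, 0.937, 0.002], [0.937, 0.35, -0.002], [-0.002, 0.001, -1.0]]
force: [-1.0, 0.6, 6.1]
grip_width: 0.0157
grip_force: 29.9
```

Gripped, with width 15.7 mm against the 16 mm handle. Lift out and go back to the jaws.

Request:
play_rows(
  motion=[
    [0, 0, -1, 0, 0, 0, 0.05],
    [0, 0, -2, 0, 0, 0, 0.05],
    [0, 0, -2, 0, 0, 0, 0.05],
    [0, 0, -3, 0, 0, 0, 0.05],
    [0, 0, -4, 0, 0, 0, 0.05],
    [0, 0, -3.5, 0, 0, 0, 0.05],
    [4, 0, 0, 0, 0, 0, 0.05],
    [4.5, 0, 0, 0, 0, 0, 0.05],
  ],
)

```text
clock: 13.3
ee_pos: [0.5067, -0.2268, 0.4073]
ee_rot: [[-0.348, 0.937, 0.003], [0.937, 0.348, -0.002], [-0.002, 0.002, -1.0]]
force: [0.6, 1.2, -0.2]
grip_width: 0.0159
grip_force: 29.9
```

Request:
play_rows(
  motion=[
    [4.5, 0, 0, 0, 0, 0, 0.05],
    [4.5, 0, 0, 0, 0, 0, 0.05],
    [4.5, 0, 0, 0, 0, 0, 0.05],
    [4.5, 0, 0, 0, 0, 0, 0.05],
    [4.5, 0, 0, 0, 0, 0, 0.05],
    [4.5, 0, 0, 0, 0, 0, 0.05],
    [4.5, 0, 0, 0, 0, 0, 0.05],
    [2, -0.4, 0, 0, 0, 8.1, 0.05],
  ],
)

```text
clock: 14.1
ee_pos: [0.3841, 0.0883, 0.4055]
ee_rot: [[-0.216, 0.976, -0.0], [0.976, 0.216, 0.001], [0.001, 0.0, -1.0]]
force: [0.2, 0.1, -1.0]
grip_width: 0.0155
grip_force: 29.9
```

Request:
play_rows(
  motion=[
    [0, 0, 0, -7, 0, 0, 0.05],
    [0, 0, 0, -7, 0, 0, 0.05],
    [0, 0, 0, -7, 0, 0, 0.05],
    [0, 0, 0, -7, 0, 0, 0.05],
    [0, 0, 0, -7, 0, 0, 0.05],
    [0, 0, 0, 0, 0, 0, 0.05],
    [0, 0, 0, 0, 0, 0, 0.05],
    [0, 0, 0, 0, 0, 0, 0.05],
  ],
)

```text
clock: 14.9
ee_pos: [0.3858, 0.0857, 0.4056]
ee_rot: [[-0.215, 0.801, 0.558], [0.977, 0.176, 0.123], [-0.0, 0.572, -0.821]]
force: [0.2, 1.2, -0.3]
grip_width: 0.0158
grip_force: 29.9
```

```bash
cat >> h.py <<'E'
JZ=J()@[-np.sin(np.radians(35)),0,np.cos(np.radians(35))];JX=J()@[np.cos(np.radians(35)),0,np.sin(np.radians(35))]
MJ=frame(-JZ,JX);MO=np.array([.5279,.1123,.13])
E
python3 - <<'E'
from h import *
a=bot.sense();print(a['grip_width'],a['grip_force'],a['joints'])
rel(MO+.26*JZ,MJ)
E
```

```text
0.015790585623106906 29.94876654809559 [-0.04273239 -0.64468738  2.30808937  0.18911849  0.89446184 -0.33372755]
clock 14.9 tool shift cm [-0.43 -3.96  4.87]
turn deg [-0.14 -0.06  0.08] shift in new frame cm [-0.43 -3.97  4.86]
```

Request:
play_rows(
  motion=[
    [-0.2, -1, 0, 0, 0, 0, 0.05],
    [-0.2, -1, 0, 0, 0, 0, 0.05],
    [0, -1, 0, 0, 0, 0, 0.05],
    [0, -1, 0, 0, 0, 0, 0.05],
    [0, 0, 2, 0, 0, 0, 0.05],
    [0, 0, 2, 0, 0, 0, 0.05],
    [0, 0, 0.6, 0, 0, 0, 0.05],
    [0, 0, 0, 0, 0, 0, 0.05],
  ],
)

```text
clock: 15.7
ee_pos: [0.3799, 0.0805, 0.3436]
ee_rot: [[-0.215, 0.802, 0.558], [0.977, 0.176, 0.124], [0.001, 0.571, -0.821]]
force: [0.0, 0.4, -0.7]
grip_width: 0.0156
grip_force: 29.9
```

Run:
```python
from h import *
import pickle
w=snap('wrist','w6.png');s=snap('scene','s6.png');pickle.dump((w,s),open('w6.pkl','wb'))
rel(MO+.26*JZ,MJ)
a=bot.sense();T=np.array(a['ee_rot']);P=np.array(a['ee_pos']);print(a['joints'])
for d in (.164,.196,.246): print(d,'wrist',np.round(proj(w,P+d*T[:,2]),1),'scene',np.round(proj(s,P+d*T[:,2]),1))
for y in (-.03,0,.03): print(y,np.round(proj(w,MO+y*J()[:,1]),1),np.round(proj(s,MO+y*J()[:,1]),1))
i=cv2.imread('pics/w6.png')[130:290,240:400];j=cv2.imread('pics/s6.png')[130:230,310:410]
cv2.imwrite('pics/c6.png',np.hstack([cv2.resize(i,(400,400),interpolation=cv2.INTER_CUBIC),cv2.resize(j,(400,400),interpolation=cv2.INTER_CUBIC)]))
```

```text
clock 15.8 tool shift cm [-0.04  0.04  0.29]
turn deg [-0.   -0.06  0.07] shift in new frame cm [-0.04  0.04  0.29]
[-0.06235964 -0.61332597  2.4050179   0.22877397  0.77064557 -0.3959892 ]
0.164 wrist [319.9 261.6] scene [336.6 139.2]
0.196 wrist [319.3 237.1] scene [340.7 150.1]
0.246 wrist [318.6 211.7] scene [347.  166.8]
-0.03 [318.8 241.6] [340.7 177.3]
0 [319.  206.1] [349.  172.4]
0.03 [319.2 168.3] [357.1 167.7]
```

View pics/c6.png

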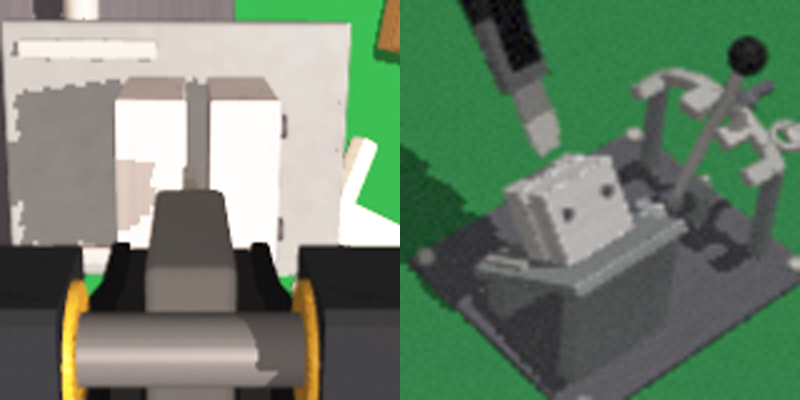

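Run:
```python
from h import *
import pickle
w,s=pickle.load(open('w6.pkl','rb'))
g=w['pixels'].astype(int)
for r in (180,188,192,196,199,202,204,206,210,216,224,232): print(r,[int(v) for v in g[r,296:336].mean(1)])
```

```text
180 [253, 253, 253, 253, 253, 253, 253, 253, 253, 253, 253, 253, 253, 254, 253, 254, 254, 254, 215, 131, 134, 134, 134, 134, 134, 134, 122, 107, 231, 252, 253, 253, 253, 253, 254, 254, 254, 254, 253, 253]
188 [253, 253, 253, 253, 253, 253, 253, 253, 253, 253, 253, 253, 253, 253, 253, 254, 254, 254, 217, 132, 134, 135, 134, 135, 134, 134, 123, 114, 241, 253, 253, 253, 253, 253, 254, 254, 254, 254, 253, 253]
192 [253, 253, 253, 253, 253, 253, 253, 253, 253, 253, 253, 253, 253, 253, 253, 253, 254, 254, 217, 133, 134, 134, 134, 135, 135, 134, 123, 126, 243, 253, 253, 253, 253, 253, 254, 254, 254, 254, 254, 253]
196 [206, 205, 205, 206, 207, 205, 250, 253, 253, 253, 253, 253, 253, 253, 253, 253, 253, 242, 168, 129, 129, 131, 134, 135, 136, 137, 121, 128, 245, 253, 253, 253, 253, 253, 254, 254, 254, 254, 254, 253]
199 [205, 205, 205, 206, 207, 250, 253, 253, 253, 253, 253, 253, 253, 253, 253, 253, 242, 167, 128, 128, 129, 127, 130, 133, 134, 135, 120, 134, 246, 253, 253, 253, 253, 253, 254, 254, 254, 254, 254, 253]
202 [204, 204, 204, 206, 250, 253, 253, 253, 253, 253, 253, 253, 253, 253, 
[... 518 characters left out ...]
4, 253]
210 [203, 202, 203, 203, 204, 180, 109, 75, 76, 77, 77, 77, 78, 75, 76, 77, 77, 77, 77, 76, 78, 77, 77, 78, 76, 76, 77, 77, 77, 76, 77, 76, 75, 72, 249, 254, 254, 254, 254, 253]
216 [234, 240, 240, 240, 239, 153, 74, 76, 76, 77, 77, 77, 76, 77, 77, 77, 77, 77, 76, 77, 77, 78, 77, 77, 77, 77, 77, 77, 78, 78, 77, 77, 76, 75, 72, 250, 254, 254, 254, 253]
224 [252, 251, 252, 238, 138, 74, 75, 78, 78, 79, 77, 78, 78, 77, 78, 77, 77, 79, 78, 78, 78, 78, 77, 78, 78, 76, 78, 77, 77, 76, 77, 77, 77, 77, 75, 74, 212, 252, 253, 253]
232 [26, 24, 35, 66, 74, 77, 79, 79, 79, 78, 78, 78, 78, 78, 79, 79, 78, 78, 78, 77, 78, 78, 77, 77, 78, 78, 78, 77, 78, 78, 77, 77, 78, 78, 77, 75, 76, 54, 31, 25]
```

The wrist crop and pixel rows put the gap mouth at columns 314.4–324.0 (mid 319.2). The blade and handle axis sit at 316.0, so the blade is ≈2.6 mm short across the gap. Shift tool y by +0.26 cm, get closer and recheck.

Request:
play_rows(
  motion=[
    [0, 0.26, 0, 0, 0, 0, 0.05],
    [0, 0, 0.4, 0, 0, 0, 0.05],
    [0, 0, 0.4, 0, 0, 0, 0.05],
    [0, 0, 0.3, 0, 0, 0, 0.05],
    [0, 0, 0, 0, 0, 0, 0.05],
    [0, 0, 0, 0, 0, 0, 0.05],
    [0, 0, 0, 0, 0, 0, 0.05],
    [0, 0, 0, 0, 0, 0, 0.05],
  ],
)

```text
clock: 16.6
ee_pos: [0.3887, 0.0823, 0.3373]
ee_rot: [[-0.215, 0.8, 0.56], [0.977, 0.176, 0.123], [-0.0, 0.574, -0.819]]
force: [0.5, 0.1, -1.3]
grip_width: 0.0161
grip_force: 29.9
```

Run:
```python
from h import *
w=snap('wrist','w7.png');s=snap('scene','s7.png')
g=w['pixels'].astype(int)
for r in (170,180,186,190,194,197,200,203,206,210,216,224): print(r,[int(v) for v in g[r,298:338].mean(1)])
rel(MO+.246*JZ,MJ);print(bot.sense()['force'])
```

```text
170 [154, 154, 153, 154, 154, 154, 154, 154, 153, 188, 150, 128, 134, 136, 135, 136, 135, 136, 135, 124, 133, 149, 152, 151, 152, 152, 151, 152, 152, 152, 152, 151, 152, 147, 150, 152, 148, 151, 153, 153]
180 [253, 253, 253, 253, 254, 254, 253, 254, 254, 252, 189, 124, 133, 135, 133, 135, 135, 135, 137, 113, 210, 253, 253, 252, 253, 253, 253, 254, 254, 254, 254, 253, 253, 253, 253, 253, 253, 253, 253, 253]
186 [253, 253, 253, 253, 254, 253, 253, 254, 254, 252, 189, 125, 135, 136, 135, 134, 134, 135, 135, 115, 216, 253, 253, 253, 253, 253, 254, 254, 254, 254, 254, 253, 253, 253, 253, 253, 253, 253, 253, 253]
190 [253, 253, 253, 253, 254, 253, 253, 254, 254, 252, 189, 125, 134, 135, 135, 135, 134, 136, 133, 116, 220, 252, 253, 253, 253, 253, 253, 254, 254, 254, 254, 253, 253, 253, 253, 253, 253, 253, 253, 253]
194 [206, 206, 207, 209, 211, 251, 253, 254, 254, 251, 184, 125, 133, 134, 135, 134, 134, 134, 134, 116, 222, 252, 253, 253, 253, 253, 253, 254, 254, 254, 254, 253, 253, 253, 253, 253, 253, 253, 253, 253]
197 [206, 206, 207, 208, 210, 210, 210, 211, 214, 181, 128, 123, 131, 133, 
[... 705 characters left out ...]
253, 253, 253, 253]
210 [204, 206, 206, 151, 91, 74, 76, 77, 78, 76, 78, 77, 77, 78, 78, 77, 77, 77, 78, 77, 78, 78, 77, 77, 77, 77, 78, 77, 77, 76, 75, 72, 249, 253, 253, 253, 253, 253, 253, 253]
216 [204, 205, 182, 107, 75, 75, 78, 78, 77, 78, 77, 77, 77, 77, 77, 77, 77, 77, 77, 76, 77, 77, 78, 76, 77, 77, 77, 77, 77, 76, 77, 73, 73, 248, 253, 253, 253, 253, 253, 253]
224 [203, 171, 102, 74, 77, 77, 78, 79, 77, 78, 77, 78, 78, 78, 78, 78, 79, 78, 78, 77, 78, 78, 77, 76, 78, 78, 77, 78, 76, 77, 77, 77, 75, 74, 208, 251, 253, 253, 253, 253]
clock 16.7 tool shift cm [-0.04 -0.22  0.55]
turn deg [ 0.01 -0.05  0.08] shift in new frame cm [-0.04 -0.22  0.55]
[-0.25594634 -1.24681097 -1.63218175]
```

Request:
play_rows(
  motion=[
    [0, -0.1, 0, 0, 0, 0, 0.05],
    [0, -0.1, 0, 0, 0, 0, 0.05],
    [0, 0, 0, 0, 0, 0, 0.05],
    [0, 0, 0, 0, 0, 0, 0.05],
    [0, 0, 0, 0, 0, 0, 0.05],
    [0, 0, 0, 0, 0, 0, 0.05],
    [0, 0, 0, 0, 0, 0, 0.05],
    [0, 0, 0, 0, 0, 0, 0.05],
  ],
)

```text
clock: 17.5
ee_pos: [0.3871, 0.0819, 0.3361]
ee_rot: [[-0.215, 0.8, 0.56], [0.977, 0.176, 0.123], [-0.0, 0.574, -0.819]]
force: [-0.6, 0.0, -1.5]
grip_width: 0.0156
grip_force: 29.9
```

Run:
```python
from h import *
for i in range(2):
    g=snap('wrist')['pixels'].astype(int)
    for r in (186,194,200,203,220): print(r,[int(v) for v in g[r,298:338].mean(1)])
    rel(MO+.246*JZ,MJ)
```

```text
186 [253, 253, 253, 253, 253, 253, 253, 254, 253, 253, 254, 254, 248, 178, 133, 137, 136, 134, 134, 135, 135, 128, 112, 229, 252, 253, 253, 253, 253, 254, 254, 254, 254, 254, 253, 253, 253, 253, 253, 253]
194 [253, 233, 206, 207, 238, 252, 253, 254, 253, 253, 254, 254, 246, 169, 132, 136, 135, 135, 134, 135, 136, 127, 116, 240, 253, 253, 253, 253, 253, 254, 254, 254, 254, 254, 253, 253, 253, 253, 253, 253]
200 [206, 204, 205, 206, 207, 207, 209, 211, 209, 208, 212, 211, 191, 142, 129, 129, 128, 127, 128, 127, 131, 127, 129, 243, 253, 253, 253, 253, 253, 253, 254, 254, 254, 254, 254, 253, 253, 253, 253, 253]
203 [205, 205, 204, 206, 206, 208, 209, 210, 209, 208, 212, 211, 206, 151, 123, 116, 114, 115, 116, 121, 125, 125, 130, 244, 253, 253, 253, 253, 253, 253, 254, 254, 254, 254, 253, 254, 253, 253, 253, 253]
220 [202, 202, 131, 79, 75, 77, 79, 78, 78, 77, 79, 78, 78, 78, 78, 78, 78, 77, 76, 78, 78, 78, 77, 77, 77, 77, 78, 76, 77, 77, 78, 76, 74, 159, 251, 253, 253, 253, 253, 253]
clock 17.55 tool shift cm [-0.04 -0.02  0.55]
turn deg [ 0.   -0.05  0.07] shift in new frame cm [-0.04 -
[... 422 characters left out ...]
200 [205, 204, 206, 207, 207, 208, 209, 210, 209, 209, 212, 211, 192, 143, 130, 128, 129, 127, 128, 128, 131, 126, 129, 242, 253, 253, 253, 253, 253, 253, 254, 254, 254, 254, 254, 254, 253, 253, 253, 253]
203 [205, 203, 205, 206, 206, 207, 209, 210, 209, 208, 212, 211, 206, 150, 123, 117, 114, 114, 115, 121, 125, 126, 130, 244, 253, 253, 253, 253, 253, 253, 254, 254, 254, 254, 253, 253, 253, 253, 253, 253]
220 [203, 202, 133, 79, 76, 77, 78, 79, 78, 79, 79, 78, 78, 77, 77, 77, 77, 77, 78, 77, 77, 77, 78, 78, 77, 78, 77, 77, 77, 78, 77, 75, 74, 159, 250, 253, 253, 253, 253, 253]
clock 17.6 tool shift cm [-0.04 -0.02  0.55]
turn deg [ 0.   -0.05  0.08] shift in new frame cm [-0.04 -0.02  0.55]
```

Now the gap mid is 316.2 and the handle mid 316.0, so the blade is centred. Insert, watching force.

Request:
play_rows(
  motion=[
    [0, 0, 0.3, 0, 0, 0, 0.05],
    [0, 0, 0.3, 0, 0, 0, 0.05],
    [0, 0, 0.3, 0, 0, 0, 0.05],
    [0, 0, 0.3, 0, 0, 0, 0.05],
    [0, 0, 0.3, 0, 0, 0, 0.05],
    [0, 0, 0.3, 0, 0, 0, 0.05],
    [0, 0, 0, 0, 0, 0, 0.05],
    [0, 0, 0, 0, 0, 0, 0.05],
  ],
)

```text
clock: 18.4
ee_pos: [0.3971, 0.0842, 0.3212]
ee_rot: [[-0.215, 0.8, 0.56], [0.977, 0.176, 0.123], [0.0, 0.573, -0.819]]
force: [0.8, -0.6, -1.6]
grip_width: 0.0153
grip_force: 29.9
```

Request:
play_rows(
  motion=[
    [0, 0, 0.4, 0, 0, 0, 0.05],
    [0, 0, 0.5, 0, 0, 0, 0.05],
    [0, 0, 0.5, 0, 0, 0, 0.05],
    [0, 0, 0.5, 0, 0, 0, 0.05],
    [0, 0, 0.5, 0, 0, 0, 0.05],
    [0, 0, 0.5, 0, 0, 0, 0.05],
    [0, 0, 0.2, 0, 0, 0, 0.05],
    [0, 0, 0, 0, 0, 0, 0.05],
  ],
)

```text
clock: 19.2
ee_pos: [0.4145, 0.088, 0.2954]
ee_rot: [[-0.215, 0.801, 0.559], [0.977, 0.176, 0.123], [0.0, 0.573, -0.82]]
force: [0.1, -0.4, -0.8]
grip_width: 0.0158
grip_force: 29.9
```

Request:
play_rows(
  motion=[
    [0, 0, 0.1, 0, 0, 0, 0.05],
    [0, 0, 0.1, 0, 0, 0, 0.05],
    [0, 0, 0.1, 0, 0, 0, 0.05],
    [0, 0, 0.1, 0, 0, 0, 0.05],
    [0, 0, 0, 0, 0, 0, 0.05],
    [0, 0, 0, 0, 0, 0, 0.05],
    [0, 0, 0, 0, 0, 0, 0.05],
    [0, 0, 0, 0, 0, 0, 0.05],
  ],
)

```text
clock: 20.0
ee_pos: [0.4167, 0.0884, 0.2927]
ee_rot: [[-0.215, 0.8, 0.56], [0.977, 0.176, 0.123], [-0.0, 0.574, -0.819]]
force: [-0.3, 0.5, -1.1]
grip_width: 0.0156
grip_force: 29.9
```

Run:
```python
from h import *
rel(MO+.196*JZ,MJ);a=bot.sense();print(np.array(a['ee_rot']).T@a['force'])
s=snap('scene','s8.png');w=snap('wrist','w8.png')
i=cv2.imread('pics/w8.png')[130:290,240:400];j=cv2.imread('pics/s8.png')[130:230,310:410]
cv2.imwrite('pics/c8.png',np.hstack([cv2.resize(i,(400,400),interpolation=cv2.INTER_CUBIC),cv2.resize(j,(400,400),interpolation=cv2.INTER_CUBIC)]))
```

```text
clock 20.0 tool shift cm [-0.04 -0.02  0.25]
turn deg [ 0.01 -0.05  0.07] shift in new frame cm [-0.04 -0.02  0.25]
[ 0.58240117 -0.74909891  0.84080894]
```

Request:
play_rows(
  motion=[
    [0, 0, 0.05, 0, 0, 0, 0.05],
    [0, 0, 0.05, 0, 0, 0, 0.05],
    [0, 0, 0.05, 0, 0, 0, 0.05],
    [0, 0, 0.05, 0, 0, 0, 0.05],
    [0, 0, 0, 0, 0, 0, 0.05],
    [0, 0, 0, 0, 0, 0, 0.05],
    [0, 0, 0, 0, 0, 0, 0.05],
    [0, 0, 0, 0, 0, 0, 0.05],
  ],
  squeeze=15,
)

```text
clock: 20.9
ee_pos: [0.4179, 0.0887, 0.2911]
ee_rot: [[-0.215, 0.8, 0.56], [0.977, 0.176, 0.123], [-0.0, 0.574, -0.819]]
force: [-0.8, -0.6, -1.5]
grip_width: 0.0156
grip_force: 15.0
```

Request:
play_rows(
  motion=[
    [0, 0, 0.05, 0, 0, 0, 0.05],
    [0, 0, 0.05, 0, 0, 0, 0.05],
    [0, 0, 0, 0, 0, 0, 0.05],
    [0, 0, 0, 0, 0, 0, 0.05],
    [0, 0, 0, 0, 0, 0, 0.05],
    [0, 0, 0, 0, 0, 0, 0.05],
    [0, 0, 0, 0, 0, 0, 0.05],
    [0, 0, 0, 0, 0, 0, 0.05],
  ],
)

```text
clock: 21.7
ee_pos: [0.4183, 0.0888, 0.2906]
ee_rot: [[-0.215, 0.8, 0.56], [0.977, 0.177, 0.123], [-0.0, 0.573, -0.819]]
force: [-11.2, -1.4, 8.8]
grip_width: 0.0158
grip_force: 15.0
```

Contact: 14 N along the gap axis, so the shoulder's on the jaws. Release and back off.

Request:
play_rows(
  motion=[
    [0, 0, -0.05, 0, 0, 0, 0.05],
    [0, 0, 0, 0, 0, 0, 0.2],
    [0, 0, 0, 0, 0, 0, 0.3],
    [0, 0, 0, 0, 0, 0, 0.45],
    [0, 0, 0, 0, 0, 0, 0.5],
    [0, 0, 0, 0, 0, 0, 0.5],
    [0, 0, 0, 0, 0, 0, 0.5],
    [0, 0, 0, 0, 0, 0, 0.5],
  ],
)

```text
clock: 22.5
ee_pos: [0.4181, 0.0888, 0.2906]
ee_rot: [[-0.215, 0.8, 0.56], [0.977, 0.176, 0.123], [-0.0, 0.574, -0.819]]
force: [-0.6, 0.7, 0.6]
grip_width: 0.0428
grip_force: 0.0
```

Request:
play_rows(
  motion=[
    [0, 0, -0.5, 0, 0, 0, 0.5],
    [0, 0, -1, 0, 0, 0, 0.5],
    [0, 0, -1, 0, 0, 0, 0.5],
    [0, 0, -1.2, 0, 0, 0, 0.5],
    [0, 0, -1.2, 0, 0, 0, 0.5],
    [0, 0, -0.8, 0, 0, 0, 0.5],
    [0, 0, 0, 0, 0, 0, 0.5],
    [0, 0, 0, 0, 0, 0, 0.5],
  ],
)

```text
clock: 23.3
ee_pos: [0.3862, 0.0817, 0.3374]
ee_rot: [[-0.215, 0.8, 0.561], [0.977, 0.176, 0.123], [-0.0, 0.574, -0.819]]
force: [-0.6, 0.1, -0.3]
grip_width: 0.0437
grip_force: 0.0
```

Run:
```python
from h import *
import pickle
a=bot.sense();print(a['force'],a['grip_width'])
s=snap('scene','s9.png');w=snap('wrist','w9.png');t=snap('top','t9.png')
for n,q in (('wrist',w),('scene',s),('top',t)):
    print(n,'shoulder',np.round(proj(q,MO),1),'handle top',np.round(proj(q,MO+.05*JZ),1),'corners',[np.round(proj(q,MO+.05*JZ+i*.008*JX+j*.018*J()[:,1]),1).tolist() for i,j in((-1,-1),(1,-1),(1,1),(-1,1))],'ball',np.round(proj(q,jig(ballj(.7,0))),1))
g=w['pixels'].astype(int)
for r in (175,185,195,205,215,225): print(r,[int(v) for v in g[r,286:346:1].mean(1)])
for q,(u,v) in ((s,(396,144)),(t,(236,214))):
    m=np.zeros((400,640),np.uint8);m[v-10:v+11,u-10:u+11]=(q['pixels'].max(2)<45)[v-10:v+11,u-10:u+11];_,l,st,ce=cv2.connectedComponentsWithStats(m);print(st[1:,4],ce[1:])
```

```text
[-0.64831006  0.13155856 -0.32263658] 0.043666302973261656
wrist shoulder [316.2 209. ] handle top [316.4 232.7] corners [[303.4, 259.8], [329.1, 259.9], [330.0, 204.3], [303.0, 204.2]] ball [413.1 -13.7]
scene shoulder [349.  172.4] handle top [342.8 155.9] corners [[336.1, 158.6], [339.3, 158.7], [349.4, 153.1], [346.1, 153.1]] ball [396.2 143.6]
top shoulder [288.4 218.2] handle top [288.9 226. ] corners [[295.7, 227.1], [294.6, 222.3], [282.1, 224.8], [283.3, 229.7]] ball [235.8 214.5]
175 [254, 253, 253, 253, 253, 254, 254, 254, 254, 254, 254, 254, 254, 254, 253, 253, 254, 254, 254, 254, 254, 254, 254, 254, 254, 219, 134, 139, 140, 140, 141, 141, 140, 140, 123, 193, 252, 254, 253, 253, 253, 254, 254, 254, 254, 254, 254, 254, 254, 254, 253, 253, 253, 253, 253, 253, 254, 254, 254, 254]
185 [248, 247, 246, 251, 253, 253, 253, 253, 254, 254, 254, 254, 250, 252, 253, 253, 250, 232, 187, 114, 84, 85, 86, 86, 86, 85, 86, 87, 88, 88, 89, 89, 91, 91, 90, 89, 130, 207, 251, 253, 253, 254, 254, 254, 254, 254, 254, 254, 254, 254, 253, 253, 253, 253, 253, 253, 254, 254, 254, 254]
195 [213, 2
[... 586 characters left out ...]
 209, 205, 204, 204, 207, 207, 205, 206, 208, 208, 208, 207, 181, 124, 110, 119, 123, 123, 124, 125, 124, 124, 124, 125, 124, 124, 125, 124, 124, 124, 124, 124, 125, 123, 124, 124, 119, 112, 99, 249, 254, 254, 254, 254, 254, 254, 254, 254, 253, 253, 254, 253, 253, 253, 254, 254, 254, 254, 254]
225 [210, 208, 205, 203, 203, 204, 204, 202, 204, 206, 205, 206, 206, 180, 121, 109, 117, 121, 123, 123, 124, 124, 124, 123, 125, 124, 124, 123, 124, 123, 123, 122, 124, 124, 123, 123, 124, 117, 110, 92, 249, 254, 254, 254, 254, 254, 254, 254, 254, 254, 253, 254, 253, 253, 253, 254, 254, 254, 254, 254]
[58] [[396.13793103 143.86206897]]
[57  3] [[235.35087719 215.21052632]
 [242.         211.        ]]
```

The numeric check shows the handle top 26.5 px wide (26.7 expected when seated), within about 2 mm of the predicted spot. The ball still matches the notch position, and the gripper is clear.

```bash
python3 -c "
from h import *
print(ticket.finish_job())"
```

```text
the job is handed in; nothing more can be done
None
```

I threw the lever home into the arrow-marked notch and left the rectangular-handled gauge standing between the jaws with its shoulder resting on them; the job was handed in at about 23 s, and the hand-in returned no verdict.

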